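Put the bench tools back on their shadow mats

TASK

Clear up the workbench: set the tape measure, the glue jar, the spirit level and the battery each on the black mat whose yellow silhouette has its shape, the same way up as now, centred on the silhouette and turned in line with it (either way round is fine). Set each one down gently rather than dropping it, do not tip any over, and leave the box of screws and the cup of nuts where they stand.

Things in the scene. Friction and masses are not known exactly. Their poses are not given: they have to be found in the camera images.
- tape: loose yellow pocket tape measure lying on its side, D-shaped from above, black and steel disc on top: 58 long (x) by 52 wide (y) by 32 high, mm, about 0.18 kg; flat end at -x, round end (radius 26 about x = +3) at +x. Sides at y = +-26 are flat from x = -29 to +3: grip across y. Origin: centre of its underside, midway along the 58 mm (on the bench, z = 0, at the start). z up.
- jar: loose round black glue jar with a paper band and a white cap, standing upright: body 52 diameter and 52 high, cap 48 diameter on top to 68 high in all, mm, about 0.16 kg. Origin: centre of its underside (on the bench at z = 0 at the start). z up. Its turn about z does not matter.
- level: loose red pocket spirit level with green vials and black end caps, standing on its long edge: 130 long (x) by 26 wide (y) by 42 high, mm, about 0.2 kg. Grip it across y at the middle. Origin: centre of its underside (on the bench at z = 0 at the start). z up.
- battery: loose black tool battery with a lime-green band and a raised lime-green top: 90 long (x) by 48 wide (y) by 42 high, with a block 60 by 36 on top up to 52 high, mm, about 0.38 kg. Grip the black body across y at the middle. Origin: centre of its underside (on the bench at z = 0 at the start). z up.
- pad_tape: fixed black rubber mat 100 by 84 mm, 4 mm thick, flat, with a flush yellow silhouette of the tape measure, a D 61 long (x) by 58 wide, flat end at -x. Origin: centre of the mat's underside, which is below the middle of the silhouette; top surface at z = 4 mm. x: the direction the tape's x belongs along (either way round).
- pad_jar: fixed black rubber mat 100 by 84 mm, 4 mm thick, flat, with a flush yellow silhouette of the jar, a disc 60 across. Origin: centre of the mat's underside, which is below the middle of the silhouette; top surface at z = 4 mm. 
- pad_level: fixed black rubber mat 150 by 56 mm, 4 mm thick, flat, with a flush yellow silhouette of the level, a narrow strip 136 long (x) by 32 wide. Origin: centre of the mat's underside, which is below the middle of the silhouette; top surface at z = 4 mm. x: the direction the level's x belongs along (either way round).
- pad_battery: fixed black rubber mat 110 by 84 mm, 4 mm thick, flat, with a flush yellow silhouette of the battery, a rectangle 96 long (x) by 54 wide. Origin: centre of the mat's underside, which is below the middle of the silhouette; top surface at z = 4 mm. x: the direction the battery's x belongs along (either way round).
- screw_box: bystander, not to be moved: loose small cardboard box with a white stripe, 44 (x) by 34 (y) by 36 high, mm, 0.35 kg. Origin: centre of its underside.
- nut_cup: bystander, not to be moved: loose open steel cup with brass nuts, 52 across the rim and 45 high, mm, 0.3 kg. Origin: centre of its underside.
There are look-alikes about, which are no part of the job. What is shaped like the jar but pink or purple is not meant. What is meant by the tape is not turquoise, and is the larger of those in its own colour.

How it is judged (in metres and radians):
At the end, for the whole second after the job is handed in: Each of the four things rests still on the mat with its own silhouette, the same way up as at the start (within 6 degrees), flat on the mat, its centre within 12 mm of the mat's centre, and (except the round jar) its long axis within 11 degrees of the silhouette's, either way round (horizontal distance between tape and pad_tape below 0.012 m and z of tape in the frame of pad_tape between 0 and 0.009 m and angle between each of tape, jar, level, battery's own z axis and vertical below 0.1 rad and linear speed of each of tape, jar, level, battery below 0.02 m/s and angle between the x axis of tape and the x axis of pad_tape, either way round below 0.2 rad and horizontal distance between jar and pad_jar below 0.012 m and z of jar in the frame of pad_jar between 0 and 0.009 m and horizontal distance between level and pad_level below 0.012 m and z of level in the frame of pad_level between 0 and 0.009 m and angle between the x axis of level and the x axis of pad_level, either way round below 0.2 rad and horizontal distance between battery and pad_battery below 0.012 m and z of battery in the frame of pad_battery between 0 and 0.009 m and angle between the x axis of battery and the x axis of pad_battery, either way round below 0.2 rad); the robot touches nothing.
It fails at once if one of the four things is dropped or thrown (faster than 0.8 m/s with no finger on it) ((linear speed of tape above 0.8 m/s and contact force between the fingers and tape below 0.05 N) or (linear speed of jar above 0.8 m/s and contact force between the fingers and jar below 0.05 N) or (linear speed of level above 0.8 m/s and contact force between the fingers and level below 0.05 N) or (linear speed of battery above 0.8 m/s and contact force between the fingers and battery below 0.05 N)).
It fails at once if one of the four things is tipped over (more than 45 degrees) (angle between any of tape, jar, level, battery's own z axis and vertical above 0.785 rad).
It fails at once if the box of screws is shifted more than 20 mm or tipped (distance of screw_box from where it was at the start of the episode above 0.02 m or angle between screw_box's own z axis and vertical above 0.4 rad).
It fails at once if the cup of nuts is shifted more than 20 mm or tipped (distance of nut_cup from where it was at the start of the episode above 0.02 m or angle between nut_cup's own z axis and vertical above 0.4 rad).
It also fails if it takes over 109 s, if anything falls off the work surface, if the arm or the gripper's body presses on something with over 40 N, if the wrist force passes 120 N, or if a joint passes its speed limit or range.

ROBOT

A 6-joint arm with a two-finger parallel gripper is mounted at the origin on the work surface. World frame = base frame: x ahead of the robot, y to its left, z up, the work surface at z = 0. Lengths are in m, angles in degrees, forces in N, time in s.
With the tool pointing down it reaches from about 0.4 to 0.825 m from the base axis. Payload 7 kg.
Tool frame: the origin (TCP) lies between the finger pads; the fingertips stand 25 mm ahead of it and the grasp point (between the pads) lies 6 mm ahead of it; z points along the fingers, y is the line along which they close (so a half turn about z gives the same grasp; the last joint's range is limited). The gripper opens to 88 mm and grips with 3 to 60 N. Pads are 19 mm wide; open, the fingers measure 130 mm over their backs; the gripper's body (78 mm by 193 mm) begins 47 mm behind the grasp point.
Start: joints at [-54.024, 20.546, 0.682, 0, -70.136, -16.507], TCP at [0.225, -0.636, 0.252] pointing down, gripper open.
Joint ranges: [-176.03, 176.03], [-82.01, 121.73], [-58.28, 71.71], [-173.87, 95.51], [-174.79, -0.11], [-173.66, 173.66]. Speed limits (degrees/s): [136.94, 136.94, 172.46, 180, 180, 180].

INTERFACE

Orientations are given as [roll, pitch, yaw] about the fixed x, y, z axes, in that order (R = Rz(yaw) Ry(pitch) Rx(roll)).
In Python, from plant import status, optics, job gives the robot as it stands. The module is installed in compiled form; this text tells all that it offers.
- The arm moves only by the shell command python3 -m pendant 'ROWS'. ROWS is one flat JSON list of numbers that holds 1 to 8 rows one after another, with no inner brackets; each row has 5 numbers: dx, dy, dz in units of 20 mm, then a turn about the tool's z in units of 10 degrees, then the finger opening in m; each row is the pose to reach, as a shift and turn from the pose commanded when the command began, along the tool's axes at that moment; what a row does not reach only later rows make up. A row lasts 1/8 s, in which the tool goes at most 0.0625 m and 10.7 degrees, less where a joint would pass 70% of its speed; a pose out of reach is approached as far as the arm can. The fingers move at their own pace and stop on an object; the grip force is fixed at half the most. Time passes only in rows, so rows that do not move let the fingers close. It prints the time, the measured TCP pose, the force, the opening and the grip force at its end. Input that does not fit is refused with a message, and nothing moves.
- status.get_obs(): the state, without advancing time (a new reading comes with each control period).
- optics.snapshot(name): name is "side" or "top"; returns a dict with "frame" (420x560x3 uint8, red, green, blue), "z_map" (420x560 float32, m along the optical axis (not along the pixel's ray), 0 where there is no reading), "fovy" (degrees; the focal length in pixels is half the picture's height over the tangent of half this angle, whatever the lens; pixels are square), "cx", "cy" (the principal point, pixels), "R" (3x3) and "t" (3): a world point X has camera coordinates R X + t. Camera axes: x right, y down, z forward; pixel columns grow to the right and rows downward; lengths in m; the calibration is good to about 2 mm. A picture is of the moment at which its call begins.
- job.close_job(): hands the job in; it is judged then, once.
The state is a dict: "clock": time; "joint_pos": joint angles; "qvel": joint speeds; "tau": joint torques, N m; "tool_pos": TCP position; "orientation": TCP orientation; "force": force on the tool from outside, world axes, zero at the start; "moment": the same for the moment, N m; "opening": finger opening in m; "gripper_force": force on a finger pad.
Only numpy, scipy, OpenCV 4.12 (cv2) and the standard library are available. Lean on these libraries where they do the work, as an engineer would, in place of code of your own. Each camera call takes 0.05 s, during which the arm holds its last target. There are 200 camera calls.

## Working session

There is one attempt and no reset: what is moved stays moved. The work goes in short steps, Python scripts to look and compute and a shell command to move; the robot and the scene stay as the last step left them, time stands still between calls to the robot, and variables do not carry over. Pictures are saved under pics/ and viewed, at most 14 in all, crops included, and the job is handed in when it is done.

```bash
mkdir -p pics; cat > h.py <<'E'
import numpy as np, cv2
from plant import status, optics
def snap(n,f):
    s=optics.snapshot(n); np.savez(f'pics/{f}.npz',**s); cv2.imwrite(f'pics/{f}.png',s['frame'][:,:,::-1]); return s
def load(f): return np.load(f'pics/{f}.npz')
def foc(s): return s['frame'].shape[0]/2/np.tan(np.radians(float(s['fovy']))/2)
def cloud(s):
    z=s['z_map'].astype(float); v,u=np.mgrid[:z.shape[0],:z.shape[1]]; f=foc(s)
    c=np.stack([(u-s['cx'])/f*z,(v-s['cy'])/f*z,z],-1)
    return (c-s['t'])@s['R']
def ray(s,u,v,h):
    f=foc(s); d=np.array([(u-s['cx'])/f,(v-s['cy'])/f,1.])@s['R']; o=-s['R'].T@s['t']
    return o+d*(h-o[2])/d[2]
def crop(f,x0,y0,x1,y1,k,out):
    im=cv2.imread(f'pics/{f}.png')[y0:y1,x0:x1]; cv2.imwrite(f'pics/{out}.png',cv2.resize(im,None,fx=k,fy=k,interpolation=cv2.INTER_CUBIC))
E
python3 - <<'E'
from h import *
for n in('top','side'):
    s=snap(n,n+'0'); print(n,s['fovy'],s['cx'],s['cy'],(-s['R'].T@s['t']).round(3),s['R'].round(2).tolist(),(s['z_map']==0).mean())
print(status.get_obs())
E
```

```text
top 50.84059803210215 284.87765685236104 207.29725021675222 [ 0.444 -0.064  1.149] [[-0.03, -1.0, -0.03], [-1.0, 0.03, -0.05], [0.05, 0.03, -1.0]] 0.003826530612244898
side 52.96432412698125 286.0652546923794 220.47983852057527 [ 0.065 -0.556  0.548] [[0.75, -0.66, 0.02], [-0.39, -0.47, -0.79], [0.53, 0.59, -0.61]] 0.004158163265306123
{'clock': 0.1, 'joint_pos': array([-5.40255689e+01,  2.05858374e+01,  6.39036211e-01, -1.53074328e-02,
       -7.01341530e+01, -1.65049469e+01]), 'qvel': array([-0.03353087, -0.10234323,  0.04909275,  0.05311591, -0.04120991,
       -0.05292743]), 'tau': array([-2.34384905e-03, -5.84161627e+01,  2.93747878e+01,  7.01560646e+00,
        1.01032850e-02, -6.46753597e-05]), 'tool_pos': array([ 0.22479856, -0.63605843,  0.25074094]), 'orientation': array([ 1.79918293e+02, -9.20287819e-03, -1.60535721e+02]), 'force': array([0.09690167, 0.35381566, 0.28639052]), 'moment': array([ 0.01954684, -0.03365883, -0.00955268]), 'gripper_force': 0.0, 'opening': 0.08770786835290403}
```

View pics/top0.png

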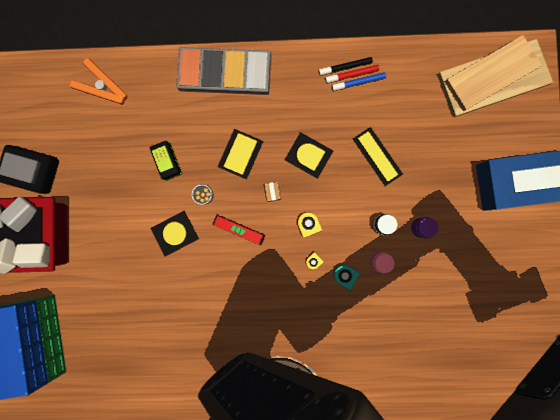

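View pics/side0.png

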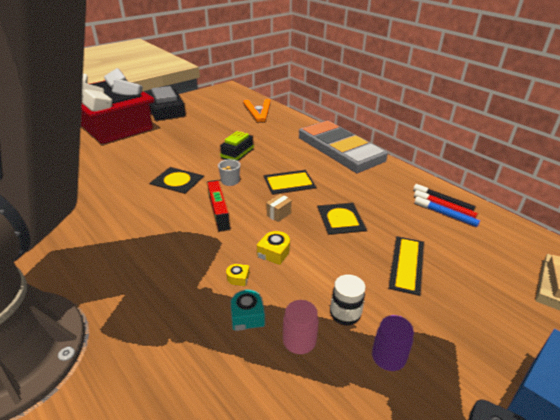

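Top view: the yellow bodies are at (308,223), larger, and (314,261), smaller; the turquoise one is at (346,276). The tape meant is the larger yellow one at (308,223). The jar-shaped things are white-capped black at (386,224), pink at (384,262) and purple at (425,228), so the jar is (386,224). The level is at (238,229), the battery at (165,160), and the pads at (175,233), (241,153), (309,155) and (378,156).

```bash
cat > meas.py <<'E'
from h import *
# name: (u0,v0,u1,v1, zlo, zhi)
OB=dict(tape=(288,205,330,243,.026,.04),jar=(366,207,402,242,.06,.075),level=(208,210,270,250,.036,.048),battery=(146,138,186,184,.034,.06),box=(258,176,286,204,.028,.045),cup=(188,180,217,210,.03,.05))
PD=dict(pad_tape=(282,128,336,182),pad_jar=(148,208,202,258),pad_level=(348,124,406,190),pad_battery=(214,125,266,182))
def rect(P):
    (c,wh,a)=cv2.minAreaRect((P*1000).astype(np.float32)); w,h=wh
    if h>w: a+=90; w,h=h,w
    return np.round(c,1),round(w,1),round(h,1),round((a+90)%180-90,1)
def objs(s,names=OB):
    X=cloud(s)
    for n in names:
        a=OB[n]; x=X[a[1]:a[3],a[0]:a[2]].reshape(-1,3); p=x[(x[:,2]>a[4])&(x[:,2]<a[5])]
        print(n,len(p),np.median(p[:,2]).round(4),'rect',*rect(p[:,:2]),'mean',(p[:,:2].mean(0)*1000).round(1))
def pads(s):
    hsv=cv2.cvtColor(s['frame'],cv2.COLOR_RGB2HSV); m=cv2.inRange(hsv,(22,120,90),(34,255,255))>0
    X=cloud(s)
    for n,a in PD.items():
        v,u=np.nonzero(m[a[1]:a[3],a[0]:a[2]]); P=np.array([ray(s,i+a[0],j+a[1],.004)[:2] for i,j in zip(u,v)])
        print(n,len(P),'rect',*rect(P),'mean',(P.mean(0)*1000).round(1),'z',np.median(X[v+a[1],u+a[0],2]).round(4))
E
python3 - <<'E'
from meas import *
s=load('top0'); objs(s); pads(s)
crop('top0',140,115,440,290,2.6,'c1')
E
```

```text
tape 416 0.0315 rect [458.3 -86.7] 57.5 51.6 20.9 mean [455.8 -87.5]
jar 308 0.067 rect [ 450.8 -277. ] 46.9 43.8 88.5 mean [ 450.6 -276.4]
level 539 0.0411 rect [446.5  90.7] 131.6 26.2 65.2 mean [446.5  90.3]
battery 665 0.0469 rect [631.  277.2] 90.6 49.7 19.7 mean [629.7 274.9]
box 234 0.0353 rect [542.1   2.3] 44.5 33.5 8.5 mean [541.9   2.2]
cup 178 0.0392 rect [539.5 180.6] 50.3 49.4 70.3 mean [540.3 182.6]
pad_tape 531 rect [637.2 -94.9] 66.2 60.3 58.1 mean [635.6 -97.1] z 0.0035
pad_jar 442 rect [444.4 262.2] 60.0 57.9 -0.9 mean [443.2 262.2] z 0.0036
pad_level 716 rect [ 628.5 -272.6] 137.4 35.2 32.1 mean [ 628.5 -272.9] z 0.0034
pad_battery 803 rect [646.7  84.8] 98.4 56.9 -24.6 mean [646.5  84.7] z 0.0037
```

View pics/c1.png

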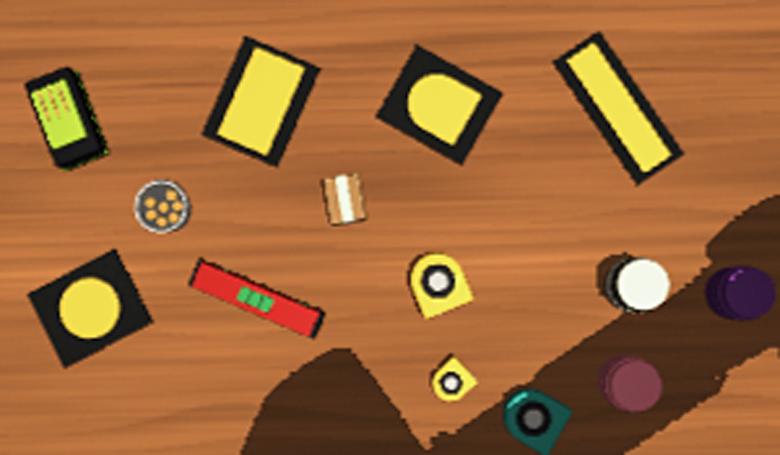

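The crop confirms it. The larger yellow D at crop (438,285) is the tape, with the smaller yellow one at (452,382). The white-capped jar is at (640,284), with pink and purple beside it. I start with the tape.

```bash
cat > plan.py <<'E'
import sys,numpy as np
from plant import status
from scipy.spatial.transform import Rotation as R
def plan(x,y,yaw):
    o=status.get_obs(); r=R.from_euler('xyz',o['orientation'],degrees=True); p=o['tool_pos']
    d=r.as_matrix().T@np.array([x/1000-p[0],y/1000-p[1],0]); t=-((yaw-o['orientation'][2]+90)%180-90)
    print('t',round(o['clock'],2),'pos',p.round(4),'rpy',o['orientation'].round(1),'j6',o['joint_pos'][5].round(1),'-> d',d.round(4),'turn',round(t,1))
plan(*map(float,sys.argv[1:]))
E
python3 plan.py 458.3 -86.7 20.9
```

```text
t 0.1 pos [ 0.2248 -0.6361  0.2507] rpy [ 179.9   -0.  -160.5] j6 -16.5 -> d [-0.4032  0.4402  0.0006] turn -1.4
```

The manual's scale: shifts go in units of 20 mm and turns go in units of 10 degrees. Converting my numbers, 0.44 m is 22, -0.403 m is -20.15, -1.4 degrees is -0.14.

```bash
python3 -m pendant '[-5,5.5,0,0,0.088,-10,11,0,0,0.088,-15,16.5,0,-0.14,0.088,-20.15,22,0,-0.14,0.088,-20.15,22,0,-0.14,0.088,-20.15,22,0,-0.14,0.088,-20.15,22,0,-0.14,0.088,-20.15,22,0,-0.14,0.088]'; python3 plan.py 458.3 -86.7 20.9
```

```text
clock: 1.1
tool_pos: [0.4206, -0.1742, 0.2517]
orientation: [-180.0, 0.0, -159.1]
force: [1.7, -0.3, -0.6]
opening: 0.0873
gripper_force: 0.0
t 1.1 pos [ 0.4206 -0.1742  0.2517] rpy [-180.     0.  -159.1] j6 -71.6 -> d [-0.0664  0.0683  0.    ] turn -0.0
```

In the tool's units: 0.068 m is 3.4, -0.066 m is -3.3.

```bash
python3 -m pendant '[-3.3,3.4,0,0,0.088,-3.3,3.4,0,0,0.088,-3.3,3.4,0,0,0.088,-3.3,3.4,0,0,0.088]'; python3 plan.py 458.3 -86.7 20.9; python3 -c "
from plant import status;print(status.get_obs()['joint_pos'].round(1))"
```

```text
clock: 1.6
tool_pos: [0.4574, -0.0891, 0.2513]
orientation: [180.0, -0.0, -159.1]
force: [-0.2, 0.3, -0.2]
opening: 0.0873
gripper_force: 0.0
t 1.6 pos [ 0.4574 -0.0891  0.2513] rpy [ 180.    -0.  -159.1] j6 -82.4 -> d [-0.0017  0.002  -0.    ] turn -0.0
[ 13.3   0.5 -24.5  -0.  -65.  -82.4]
```

In the tool's units: 0.221 m is 11.05, 0.06 m is 3.

```bash
python3 -m pendant '[-0.1,0.1,3,0,0.088,-0.1,0.1,6,0,0.088,-0.1,0.1,8.5,0,0.088,-0.1,0.1,10,0,0.088,-0.1,0.1,11.05,0,0.088,-0.1,0.1,11.05,0,0.088,-0.1,0.1,11.05,0,0.088]'; python3 plan.py 458.3 -86.7 20.9
```

```text
clock: 2.48
tool_pos: [0.4592, -0.087, 0.0313]
orientation: [-180.0, 0.0, -159.2]
force: [0.7, 0.4, 0.5]
opening: 0.0875
gripper_force: 0.0
t 2.48 pos [ 0.4592 -0.087   0.0313] rpy [-180.     0.  -159.2] j6 -82.7 -> d [ 0.0007  0.0007 -0.    ] turn -0.1
```

```bash
python3 -m pendant '[0,0,0,0,0.045,0,0,0,0,0.045,0,0,0,0,0.045,0,0,0,0,0.045,0,0,0,0,0.045,0,0,0,0,0.045]'; python3 -m pendant '[0,0,-1.5,0,0.045,0,0,-4,0,0.045,0,0,-6,0,0.045,0,0,-6,0,0.045,0,0,-6,0,0.045]'; python3 plan.py 637.2 -94.9 58.1
```

```text
clock: 3.22
tool_pos: [0.4591, -0.0865, 0.0308]
orientation: [-180.0, 0.0, -159.1]
force: [0.4, -0.1, 5.2]
opening: 0.0513
gripper_force: 30.0
clock: 3.85
tool_pos: [0.4581, -0.0864, 0.1498]
orientation: [180.0, -0.0, -159.2]
force: [0.2, 0.1, -1.9]
opening: 0.052
gripper_force: 30.0
t 3.85 pos [ 0.4581 -0.0864  0.1498] rpy [ 180.    -0.  -159.2] j6 -82.7 -> d [-0.1643 -0.0716 -0.0002] turn -37.3
```

```bash
python3 -m pendant '[-2,-0.9,0,-1,0.045,-4,-1.8,0,-2,0.045,-6,-2.7,0,-3,0.045,-8.2,-3.6,0,-3.73,0.045,-8.2,-3.6,0,-3.73,0.045,-8.2,-3.6,0,-3.73,0.045,-8.2,-3.6,0,-3.73,0.045]'; python3 plan.py 637.2 -94.9 58.1
```

```text
clock: 4.72
tool_pos: [0.6366, -0.0954, 0.1497]
orientation: [179.9, -0.1, -121.9]
force: [-0.0, -0.1, -1.3]
opening: 0.052
gripper_force: 30.0
t 4.72 pos [ 0.6366 -0.0954  0.1497] rpy [ 1.799e+02 -1.000e-01 -1.219e+02] j6 -40.7 -> d [-0.0007 -0.0002 -0.    ] turn 0.0
```

```bash
python3 -m pendant '[0,0,2.5,0,0.045,0,0,4.5,0,0.045,0,0,5.4,0,0.045,0,0,5.6,0,0.045,0,0,5.7,0,0.045,0,0,5.7,0,0.045,0,0,5.7,0,0.045]'
```

```text
clock: 5.6
tool_pos: [0.6384, -0.0953, 0.0377]
orientation: [-179.9, 0.1, -121.8]
force: [-0.1, 0.4, -2.0]
opening: 0.0521
gripper_force: 30.0
```

In the tool's units: 0.002 m is 0.1, 0.001 m is 0.05.

```bash
python3 -m pendant '[0,0,0.05,0,0.045,0,0,0.1,0,0.045,0,0,0.1,0,0.045]'
```

```text
clock: 5.98
tool_pos: [0.6379, -0.0954, 0.0349]
orientation: [-180.0, 0.0, -121.8]
force: [-1.0, 0.9, 2.6]
opening: 0.0516
gripper_force: 30.0
```

In the tool's units: -0.16 m is -8, -0.12 m is -6.

```bash
python3 -m pendant '[0,0,0,0,0.06,0,0,0,0,0.075,0,0,0,0,0.075,0,0,0,0,0.088]'; python3 -m pendant '[0,0,-1,0,0.088,0,0,-3.5,0,0.088,0,0,-6,0,0.088,0,0,-8,0,0.088,0,0,-8,0,0.088]'; python3 plan.py 450.8 -276.6 45;  python3 plan.py 450.8 -276.6 135
```

```text
clock: 6.48
tool_pos: [0.6378, -0.0954, 0.0345]
orientation: [180.0, -0.0, -121.8]
force: [-0.3, -0.2, -1.0]
opening: 0.0797
gripper_force: 0.0
clock: 7.1
tool_pos: [0.6398, -0.0954, 0.1989]
orientation: [-179.7, 0.2, -121.8]
force: [0.9, -0.1, -0.3]
opening: 0.0878
gripper_force: 0.0
t 7.1 pos [ 0.6398 -0.0954  0.1989] rpy [-179.7    0.2 -121.8] j6 -40.6 -> d [ 0.2536  0.0651 -0.0014] turn 13.2
t 7.1 pos [ 0.6398 -0.0954  0.1989] rpy [-179.7    0.2 -121.8] j6 -40.6 -> d [ 0.2536  0.0651 -0.0014] turn -76.8
```

```bash
python3 -m pendant '[3,0.8,0,0.5,0.088,6,1.6,0,1,0.088,9,2.4,0,1.32,0.088,11.75,3,0,1.32,0.088,12.675,3.25,0,1.32,0.088,12.675,3.25,0,1.32,0.088,12.675,3.25,0,1.32,0.088,12.675,3.25,0,1.32,0.088]'; python3 plan.py 450.8 -276.8 45
```

```text
clock: 8.1
tool_pos: [0.4497, -0.2758, 0.1943]
orientation: [180.0, -0.0, -135.0]
force: [0.7, 0.6, 0.4]
opening: 0.0874
gripper_force: 0.0
t 8.1 pos [ 0.4497 -0.2758  0.1943] rpy [ 180.   -0. -135.] j6 -34.8 -> d [-0.0001 -0.0015 -0.    ] turn 0.0
```

```bash
python3 - <<'E'
from meas import *
s=snap('top','top1'); OB['tape']=(282,128,336,182,.030,.042); objs(s,['tape','box','cup'])
OB['jar']=(360,200,405,245,.06,.075); objs(s,['jar'])
E
```

```text
tape 387 0.0356 rect [636.4 -94.3] 57.3 51.7 58.7 mean [636.3 -96.3]
box 0 nan rect [0. 0.] 0.0 0.0 0.0 mean [nan nan]
cup 178 0.039 rect [539.5 180.5] 49.9 49.5 70.1 mean [540.1 182.4]
jar 0 nan rect [0. 0.] 0.0 0.0 0.0 mean [nan nan]
  return _methods._mean(a, axis=axis, dtype=dtype,
  ret = ret.dtype.type(ret / rcount)
meas.py:13: RuntimeWarning: Mean of empty slice.
  print(n,len(p),np.median(p[:,2]).round(4),'rect',*rect(p[:,:2]),'mean',(p[:,:2].mean(0)*1000).round(1))
  ret = um.true_divide(
```

Tape placed within 1 mm. Now the jar.

```bash
python3 -m pendant '[0,-0.05,2.5,0,0.088,0,-0.05,5,0,0.088,0,-0.05,6.5,0,0.088,0,-0.05,7.45,0,0.088,0,-0.05,7.45,0,0.088,0,-0.05,7.45,0,0.088]'; python3 plan.py 450.8 -276.8 45;  python3 -m pendant '[0,0,0,0,0.045,0,0,0,0,0.045,0,0,0,0,0.045,0,0,0,0,0.045,0,0,0,0,0.045,0,0,0,0,0.045]'; python3 -m pendant '[0,0,-1.5,0,0.045,0,0,-4,0,0.045,0,0,-6,0,0.045,0,0,-6,0,0.045,0,0,-6,0,0.045]'; python3 plan.py 444.4 262.2 45
```

```text
clock: 8.9
tool_pos: [0.4503, -0.277, 0.0462]
orientation: [-180.0, 0.0, -135.0]
force: [-1.1, 0.1, 0.4]
opening: 0.0874
gripper_force: 0.0
t 8.9 pos [ 0.4503 -0.277   0.0462] rpy [-180.    0. -135.] j6 -34.7 -> d [-0.0005 -0.0001  0.    ] turn 0.0
clock: 9.65
tool_pos: [0.4499, -0.2773, 0.0458]
orientation: [-180.0, 0.0, -135.0]
force: [0.3, -0.1, 2.7]
opening: 0.0519
gripper_force: 30.0
clock: 10.28
tool_pos: [0.4488, -0.2768, 0.1647]
orientation: [179.9, -0.0, -135.1]
force: [-0.5, 0.4, -0.8]
opening: 0.0515
gripper_force: 30.0
t 10.28 pos [ 0.4488 -0.2768  0.1647] rpy [ 179.9   -0.  -135.1] j6 -34.7 -> d [-0.3776  0.3846  0.0005] turn -0.1
```

```bash
python3 -m pendant '[-1.5,1.5,0,0,0.045,-3.5,3.5,0,0,0.045,-5.5,5.5,0,0,0.045,-7.5,7.5,0,0,0.045,-9.5,9.5,0,0,0.045,-11.5,11.5,0,0,0.045,-13,13,0,0,0.045,-14,14,0,0,0.045]'; python3 plan.py 444.4 262.2 45
```

```text
clock: 11.28
tool_pos: [0.4487, 0.1202, 0.1639]
orientation: [180.0, -0.2, -135.0]
force: [-0.4, -0.2, -2.2]
opening: 0.0517
gripper_force: 30.0
t 11.28 pos [0.4487 0.1202 0.1639] rpy [ 180.    -0.2 -135. ] j6 -84.3 -> d [-0.0974  0.1033 -0.0002] turn 0.0
```

In the tool's units: 0.103 m is 5.15, -0.0975 m is -4.875.

```bash
python3 -m pendant '[-1.75,1.9,0,0,0.045,-3.5,3.8,0,0,0.045,-4.875,5.15,0,0,0.045,-4.875,5.15,0,0,0.045,-4.875,5.15,0,0,0.045,-4.875,5.15,0,0,0.045]'; python3 plan.py 444.4 262.2 45
```

```text
clock: 12.02
tool_pos: [0.4457, 0.2594, 0.1649]
orientation: [-180.0, -0.1, -135.1]
force: [0.3, 0.4, -1.2]
opening: 0.0513
gripper_force: 30.0
t 12.03 pos [0.4457 0.2594 0.1649] rpy [-1.800e+02 -1.000e-01 -1.351e+02] j6 -97.1 -> d [-0.0011  0.0028 -0.    ] turn -0.1
```

In the tool's units: 0.112 m is 5.6, 0.114 m is 5.7.

```bash
python3 -m pendant '[-0.05,0.1,2.5,0,0.045,-0.05,0.1,4.5,0,0.045,-0.05,0.1,5.4,0,0.045,-0.05,0.1,5.6,0,0.045,-0.05,0.1,5.6,0,0.045,-0.05,0.1,5.6,0,0.045,-0.05,0.1,5.7,0,0.045,-0.05,0.1,5.7,0,0.045]'; python3 plan.py 444.4 262.2 45
```

```text
clock: 13.02
tool_pos: [0.4453, 0.2628, 0.0519]
orientation: [180.0, 0.0, -135.0]
force: [0.1, -0.8, -1.8]
opening: 0.0515
gripper_force: 30.0
t 13.03 pos [0.4453 0.2628 0.0519] rpy [ 180.    0. -135.] j6 -97.3 -> d [ 0.0011  0.0002 -0.    ] turn -0.0
```

```bash
python3 -m pendant '[0.05,0,0.05,0,0.045,0.05,0,0.1,0,0.045,0.05,0,0.1,0,0.045]'
```

```text
clock: 13.4
tool_pos: [0.4445, 0.2619, 0.0498]
orientation: [-180.0, -0.0, -135.0]
force: [-2.1, -1.5, 4.4]
opening: 0.0514
gripper_force: 30.0
```

```bash
python3 -m pendant '[0,0,0,0,0.06,0,0,0,0,0.075,0,0,0,0,0.075,0,0,0,0,0.088]'; python3 -m pendant '[0,0,-1,0,0.088,0,0,-3.5,0,0.088,0,0,-6,0,0.088,0,0,-7.5,0,0.088,0,0,-7.5,0,0.088]'; python3 plan.py 446.5 90.7 65.2
```

```text
clock: 13.9
tool_pos: [0.4446, 0.262, 0.0495]
orientation: [-180.0, -0.0, -135.0]
force: [0.3, 0.5, -0.4]
opening: 0.08
gripper_force: 0.0
clock: 14.52
tool_pos: [0.4456, 0.263, 0.2023]
orientation: [180.0, 0.3, -135.0]
force: [-0.7, 0.1, -1.5]
opening: 0.0877
gripper_force: 0.0
t 14.53 pos [0.4456 0.263  0.2023] rpy [ 180.     0.3 -135. ] j6 -97.4 -> d [ 0.1212 -0.1225 -0.0007] turn -20.2
```

Now the level.

```bash
python3 -m pendant '[2,-2,0,-0.8,0.088,4,-4,0,-1.6,0.088,6.05,-6.125,0,-2.02,0.088,6.05,-6.125,0,-2.02,0.088,6.05,-6.125,0,-2.02,0.088,6.05,-6.125,0,-2.02,0.088,6.05,-6.125,0,-2.02,0.088]'; python3 plan.py 446.5 90.7 65.2
```

```text
clock: 15.4
tool_pos: [0.4456, 0.0907, 0.1993]
orientation: [180.0, -0.0, -114.8]
force: [0.5, -0.1, 0.2]
opening: 0.0877
gripper_force: 0.0
t 15.4 pos [0.4456 0.0907 0.1993] rpy [ 180.    -0.  -114.8] j6 -61.2 -> d [-0.0004 -0.0009 -0.    ] turn 0.0
```

```bash
python3 -m pendant '[0,-0.05,2.5,0,0.088,0,-0.05,5,0,0.088,0,-0.05,7.5,0,0.088,0,-0.05,8.45,0,0.088,0,-0.05,8.45,0,0.088,0,-0.05,8.45,0,0.088]'; python3 plan.py 446.5 90.7 65.2;  python3 -m pendant '[0,0,0,0,0.05,0,0,0,0,0.035,0,0,0,0,0.02,0,0,0,0,0.02,0,0,0,0,0.02,0,0,0,0,0.02,0,0,0,0,0.02]'; python3 -m pendant '[0,0,-1.5,0,0.02,0,0,-4,0,0.02,0,0,-6,0,0.02,0,0,-6,0,0.02,0,0,-6,0,0.02]'; python3 plan.py 628.5 -272.7 32.1
```

```text
clock: 16.15
tool_pos: [0.447, 0.0901, 0.0313]
orientation: [-180.0, 0.0, -114.8]
force: [0.8, -0.2, -0.0]
opening: 0.0878
gripper_force: 0.0
t 16.15 pos [0.447  0.0901 0.0313] rpy [-180.     0.  -114.8] j6 -61.1 -> d [-0.0003  0.0007 -0.    ] turn 0.0
clock: 17.02
tool_pos: [0.4465, 0.0894, 0.0305]
orientation: [-180.0, -0.0, -114.8]
force: [0.6, -0.2, -0.2]
opening: 0.0263
gripper_force: 30.0
clock: 17.65
tool_pos: [0.4457, 0.0891, 0.1499]
orientation: [179.9, -0.0, -114.9]
force: [0.2, 0.7, -2.3]
opening: 0.0259
gripper_force: 30.0
t 17.65 pos [0.4457 0.0891 0.1499] rpy [ 179.9   -0.  -114.9] j6 -61.1 -> d [ 2.515e-01 -3.179e-01 -2.000e-04] turn 33.0
```

In the tool's units: -0.12 m is -6, -0.304 m is -15.2, 9 degrees is 0.9.

```bash
python3 -m pendant '[1.25,-1.5,0,0.4,0.02,3,-3.75,0,0.9,0.02,4.75,-6,0,1.4,0.02,6.5,-8.25,0,1.9,0.02,8.25,-10.5,0,2.4,0.02,10,-12.6,0,2.8,0.02,11.25,-14.25,0,3.1,0.02,12,-15.2,0,3.3,0.02]';python3 -m pendant '[0.5,-0.6,0,0,0.02,0.5,-0.6,0,0,0.02,0.5,-0.6,0,0,0.02,0.5,-0.6,0,0,0.02]'; python3 plan.py 627.5 -273.3 32.1
```

```text
clock: 18.65
tool_pos: [0.6209, -0.258, 0.1471]
orientation: [179.8, -0.2, -148.0]
force: [0.8, 1.1, -2.5]
opening: 0.026
gripper_force: 30.0
clock: 19.15
tool_pos: [0.6194, -0.2707, 0.1507]
orientation: [180.0, 0.0, -147.8]
force: [-0.2, 0.5, -2.4]
opening: 0.0259
gripper_force: 30.0
t 19.15 pos [ 0.6194 -0.2707  0.1507] rpy [ 180.     0.  -147.8] j6 -50.6 -> d [-0.0055 -0.0065  0.    ] turn 0.1
```

```bash
python3 -m pendant '[-0.275,-0.325,2.5,0,0.02,-0.275,-0.325,4.5,0,0.02,-0.275,-0.325,5.4,0,0.02,-0.275,-0.325,5.6,0,0.02,-0.275,-0.325,5.6,0,0.02,-0.275,-0.325,5.7,0,0.02,-0.275,-0.325,5.7,0,0.02]'; python3 plan.py 627.5 -273.3 32.1
```

```text
clock: 20.02
tool_pos: [0.628, -0.2742, 0.0376]
orientation: [-179.9, 0.1, -147.8]
force: [-0.1, 0.1, -1.9]
opening: 0.0259
gripper_force: 30.0
t 20.02 pos [ 0.628  -0.2742  0.0376] rpy [-1.799e+02  1.000e-01 -1.478e+02] j6 -50.5 -> d [-0.     0.001 -0.   ] turn 0.1
```

In the tool's units: 0.002 m is 0.1, 0.001 m is 0.05.

```bash
python3 -m pendant '[0,0.05,0.05,0,0.02,0,0.05,0.1,0,0.02,0,0.05,0.1,0,0.02]'
```

```text
clock: 20.4
tool_pos: [0.6271, -0.2733, 0.0346]
orientation: [-180.0, 0.0, -147.8]
force: [-0.3, 0.0, -1.4]
opening: 0.0261
gripper_force: 30.0
```

In the tool's units: 0.0007 m is 0.035.

```bash
python3 -m pendant '[0,0,0.035,0,0.02,0,0,0.035,0,0.02,0,0,0.035,0,0.02]'
```

```text
clock: 20.78
tool_pos: [0.6271, -0.2733, 0.0346]
orientation: [-180.0, 0.0, -147.8]
force: [-2.5, 1.5, 5.0]
opening: 0.0258
gripper_force: 30.0
```

```bash
python3 -m pendant '[0,0,0,0,0.035,0,0,0,0,0.05,0,0,0,0,0.06,0,0,0,0,0.088]'; python3 -m pendant '[0,0,-1,0,0.088,0,0,-3.5,0,0.088,0,0,-6,0,0.088,0,0,-8.5,0,0.088,0,0,-8.5,0,0.088]'; python3 plan.py 631 277.2 19.7
```

```text
clock: 21.28
tool_pos: [0.627, -0.2733, 0.0337]
orientation: [180.0, -0.0, -147.8]
force: [-0.5, 0.1, -0.5]
opening: 0.0593
gripper_force: 0.0
clock: 21.9
tool_pos: [0.6295, -0.2741, 0.2112]
orientation: [-179.6, 0.4, -147.8]
force: [0.4, -0.6, -0.5]
opening: 0.0875
gripper_force: 0.0
t 21.9 pos [ 0.6295 -0.2741  0.2112] rpy [-179.6    0.4 -147.8] j6 -50.6 -> d [-0.2951  0.4657 -0.0015] turn 12.5
```

Battery next; I go most of the way and then check the battery and the level from the camera.

```bash
python3 -m pendant '[-1.5,2.35,0,0.4,0.088,-3,4.75,0,0.8,0.088,-4.5,7.1,0,1.25,0.088,-6,9.5,0,1.25,0.088,-7.5,11.85,0,1.25,0.088,-9,14.25,0,1.25,0.088,-10.5,16.5,0,1.25,0.088,-11.75,18.5,0,1.25,0.088]'; python3 - <<'E'
from meas import *
s=snap('top','top2'); OB['level']=(340,115,412,198,.040,.052); OB['jar']=(140,200,210,262,.062,.08)
objs(s,['level','jar'])
X=cloud(s)[138:184,146:190].reshape(-1,3)
for lo,hi in((.038,.046),(.048,.056)):
    p=X[(X[:,2]>lo)&(X[:,2]<hi)]; print(len(p),*rect(p[:,:2]))
E
python3 plan.py 631 277.2 19.7
```

```text
clock: 22.9
tool_pos: [0.6287, 0.167, 0.2046]
orientation: [180.0, 0.0, -160.3]
force: [1.1, 0.2, -0.7]
opening: 0.0876
gripper_force: 0.0
level 555 0.0449 rect [ 626.3 -270.8] 131.4 26.9 32.6 mean [ 625.9 -270.7]
jar 301 0.0712 rect [443.7 262.8] 47.3 44.3 88.7 mean [443.8 262.3]
120 [597.9 263.5] 49.4 24.9 -55.8
15 [612.1 256.1] 9.2 8.8 -73.1
t 22.95 pos [0.629  0.1716 0.2044] rpy [ 1.800e+02  1.000e-01 -1.602e+02] j6 -102.5 -> d [-0.0377  0.0987  0.0001] turn 0.1
```

In the tool's units: 0.098 m is 4.9, 0.05 m is 2.5.

```bash
python3 -m pendant '[-1,2.5,0,0,0.088,-1.9,4.9,0,0,0.088,-1.9,4.9,0,0,0.088,-1.9,4.9,0,0,0.088,-1.9,4.9,0,0,0.088,-1.9,4.9,0,0,0.088]'; python3 - <<'E'
from meas import *
for n,(u0,v0,u1,v1) in (('top0',(146,138,190,184)),('side0',(215,125,262,165))):
  X=cloud(load(n))[v0:v1,u0:u1].reshape(-1,3)
  for lo,hi in((.036,.046),(.049,.056)):
    p=X[(X[:,2]>lo)&(X[:,2]<hi)]; print(n,len(p),*rect(p[:,:2]))
E
python3 plan.py 631 277.2 19.7
```

```text
clock: 23.7
tool_pos: [0.6319, 0.2691, 0.2042]
orientation: [180.0, 0.0, -160.4]
force: [0.9, -0.0, 0.1]
opening: 0.0876
gripper_force: 0.0
top0 320 [630.8 277.1] 90.8 48.7 20.5
top0 280 [630.9 277.4] 59.6 36.0 21.5
side0 260 [594.5 240.1] 170.3 73.2 40.8
side0 149 [631.3 271.9] 61.9 36.1 23.5
t 23.7 pos [0.6319 0.2691 0.2042] rpy [ 180.     0.  -160.4] j6 -109.7 -> d [-0.0019  0.008   0.    ] turn -0.1
```

In the tool's units: 0.173 m is 8.65, 0.155 m is 7.75, -1 degrees is -0.1.

```bash
python3 -m pendant '[-0.075,0.375,1,-0.1,0.088,-0.075,0.375,3.5,-0.1,0.088,-0.075,0.375,6,-0.1,0.088,-0.075,0.375,7.75,-0.1,0.088,-0.075,0.375,8.65,-0.1,0.088,-0.075,0.375,8.65,-0.1,0.088,-0.075,0.375,8.65,-0.1,0.088]'; python3 plan.py 631 277.2 20.8
```

```text
clock: 24.58
tool_pos: [0.6317, 0.2782, 0.0326]
orientation: [180.0, 0.1, -159.3]
force: [-0.6, 0.8, 0.6]
opening: 0.0881
gripper_force: 0.0
t 24.57 pos [0.6317 0.2782 0.0326] rpy [ 1.800e+02  1.000e-01 -1.593e+02] j6 -109.3 -> d [ 0.001  -0.0006 -0.    ] turn -0.1
```

In the tool's units: 0.001 m is 0.05, -0.0006 m is -0.03.

```bash
python3 -m pendant '[0.05,-0.03,0,0,0.07,0,0,0,0,0.055,0,0,0,0,0.04,0,0,0,0,0.04,0,0,0,0,0.04,0,0,0,0,0.04,0,0,0,0,0.04]'; python3 -m pendant '[0,0,-1.5,0,0.04,0,0,-4,0,0.04,0,0,-6,0,0.04,0,0,-6,0,0.04,0,0,-6,0,0.04]'; python3 plan.py 646.7 84.8 -24.6
```

```text
clock: 25.45
tool_pos: [0.6308, 0.2775, 0.031]
orientation: [-180.0, -0.0, -159.3]
force: [1.4, -1.9, 2.5]
opening: 0.0477
gripper_force: 30.0
clock: 26.08
tool_pos: [0.6296, 0.2775, 0.1495]
orientation: [180.0, -0.1, -159.4]
force: [-0.8, -0.1, -4.0]
opening: 0.0475
gripper_force: 30.0
t 26.07 pos [0.6296 0.2775 0.1495] rpy [ 1.800e+02 -1.000e-01 -1.594e+02] j6 -109.3 -> d [ 0.052  -0.1863  0.    ] turn 45.2
```

```bash
python3 -m pendant '[0.4,-1.5,0,0.8,0.04,0.9,-3.25,0,1.7,0.04,1.4,-5,0,2.6,0.04,1.9,-6.75,0,3.4,0.04,2.3,-8.25,0,4.1,0.04,2.6,-9.3,0,4.52,0.04,2.6,-9.3,0,4.52,0.04,2.6,-9.3,0,4.52,0.04]'; python3 plan.py 646.7 84.8 -24.6
```

```text
clock: 27.08
tool_pos: [0.647, 0.0853, 0.1493]
orientation: [-179.9, -0.1, 155.5]
force: [0.3, 0.1, -3.7]
opening: 0.048
gripper_force: 30.0
t 27.07 pos [0.647  0.0853 0.1493] rpy [-1.799e+02 -1.000e-01  1.555e+02] j6 -139.1 -> d [ 0.0001 -0.0006  0.    ] turn 0.1
```

In the tool's units: 0.113 m is 5.65, 0.112 m is 5.6.

```bash
python3 -m pendant '[0,0,2.5,0,0.04,0,0,4.5,0,0.04,0,0,5.4,0,0.04,0,0,5.6,0,0.04,0,0,5.6,0,0.04,0,0,5.65,0,0.04,0,0,5.65,0,0.04]'; python3 plan.py 646.7 84.8 -24.6
```

```text
clock: 27.95
tool_pos: [0.6482, 0.0855, 0.039]
orientation: [179.9, 0.1, 155.5]
force: [-0.9, 0.0, -3.2]
opening: 0.0479
gripper_force: 30.0
t 27.95 pos [0.6482 0.0855 0.039 ] rpy [1.799e+02 1.000e-01 1.555e+02] j6 -139.1 -> d [ 0.0011 -0.0012 -0.    ] turn 0.1
```

```bash
python3 -m pendant '[0.05,-0.05,0.05,0,0.04,0.05,-0.05,0.1,0,0.04,0.05,-0.05,0.125,0,0.04,0.05,-0.05,0.125,0,0.04]'
```

```text
clock: 28.45
tool_pos: [0.6463, 0.0848, 0.0353]
orientation: [-180.0, -0.0, 155.5]
force: [0.6, 0.1, -4.0]
opening: 0.0479
gripper_force: 30.0
```

In the tool's units: 0.0007 m is 0.035.

```bash
python3 -m pendant '[0,0,0.035,0,0.04,0,0,0.035,0,0.04,0,0,0.035,0,0.04]'
```

```text
clock: 28.82
tool_pos: [0.6464, 0.0848, 0.035]
orientation: [180.0, 0.0, 155.5]
force: [-1.2, 0.1, 1.0]
opening: 0.0477
gripper_force: 30.0
```

Contact. Release, rise, and swing aside over the free space toward the starting side to look.

In the tool's units: -0.2 m is -10, -0.18 m is -9.

```bash
python3 -m pendant '[0,0,0,0,0.055,0,0,0,0,0.07,0,0,0,0,0.08,0,0,0,0,0.08]'; python3 -m pendant '[0,0,-1,0,0.08,0,0,-3.5,0,0.08,0,0,-6,0,0.08,0,0,-9,0,0.08,0,0,-10,0,0.08]'; python3 plan.py 400 -450 -24.6
```

```text
clock: 29.32
tool_pos: [0.6464, 0.0848, 0.0347]
orientation: [180.0, 0.0, 155.5]
force: [-1.4, 0.2, 0.2]
opening: 0.0776
gripper_force: 0.0
clock: 29.95
tool_pos: [0.6479, 0.0851, 0.2396]
orientation: [179.8, 0.3, 155.5]
force: [-0.5, 0.2, -0.1]
opening: 0.0801
gripper_force: 0.0
t 29.95 pos [0.6479 0.0851 0.2396] rpy [179.8   0.3 155.5] j6 -139.1 -> d [ 0.0036 -0.5897 -0.0026] turn 0.1
```

```bash
python3 -m pendant '[0,-3,0,0,0.08,0,-6,0,0,0.08,0,-9,0,0,0.08,0,-12,0,0,0.08,0,-15,0,0,0.08,0,-18,0,0,0.08,0,-21,0,0,0.08,0,-24,0,0,0.08]'; python3 -m pendant '[0,-3,0,0,0.08,0,-5.5,0,0,0.08,0,-5.5,0,0,0.08,0,-5.5,0,0,0.08]'; python3 - <<'E'
from meas import *
s=snap('top','top3')
OB.update(tape=(282,128,336,182,.030,.042),level=(340,115,412,198,.040,.052),jar=(140,200,210,262,.062,.08),battery=(208,120,272,190,.040,.062))
objs(s); crop('top3',140,115,440,290,2.6,'c3')
E
```

```text
clock: 30.95
tool_pos: [0.4461, -0.3535, 0.235]
orientation: [180.0, 0.0, 155.5]
force: [1.2, -0.7, 0.2]
opening: 0.0798
gripper_force: 0.0
clock: 31.45
tool_pos: [0.4011, -0.452, 0.2344]
orientation: [180.0, -0.0, 155.4]
force: [0.2, 0.8, 0.1]
opening: 0.0798
gripper_force: 0.0
tape 409 0.0353 rect [636.1 -94.6] 56.7 52.0 59.0 mean [634.7 -96.2]
jar 305 0.0713 rect [443.7 263.1] 46.8 44.3 88.4 mean [443.6 262.1]
level 558 0.045 rect [ 626.4 -270.8] 131.3 27.6 32.1 mean [ 625.9 -270.6]
battery 668 0.0514 rect [624.4  92.1] 146.4 139.9 -87.6 mean [643.9  85.6]
box 236 0.0353 rect [541.8   2.4] 44.0 34.1 8.6 mean [541.9   2.1]
cup 171 0.0399 rect [539.7 180.5] 50.2 49.7 17.5 mean [539.9 182. ]
```

View pics/c3.png

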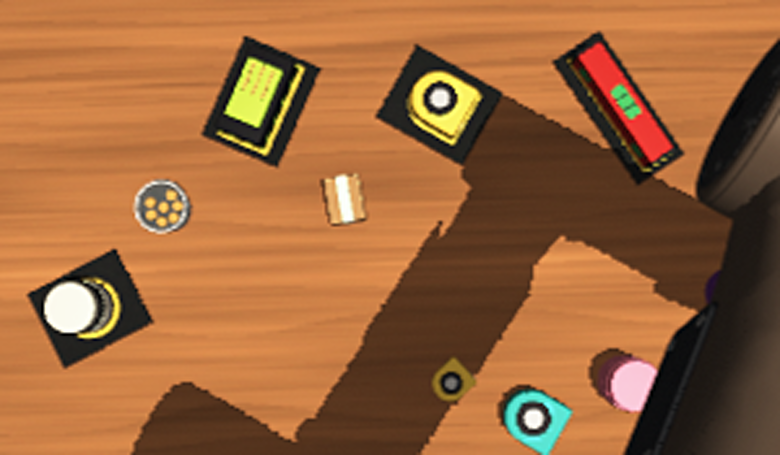

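The crop shows all four things on their own mats: battery (255,95), tape (440,100), level (625,100), jar (75,305). The box and cup have not moved, and the robot touches nothing.

```bash
python3 -c "
from plant import job;print(job.close_job())"
```

```text
the job is handed in; nothing more can be done
None
```

The job is handed in at about 31.5 s on the robot's clock: the tape, jar, level and battery are each upright on their own mats, the first three measured within about 3 mm of centre and the battery, whose final fit was skewed by the cup, put within about 3 mm by its mean position and in line by eye, with the box of screws and cup of nuts unmoved.

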